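# Put the hammer away in its sloping cutout tray

### The job

Pick up the hammer and press it into its hammer-shaped cutout in the sloping tray until it snaps past the spring catch and lies fully home on the floor of the cutout, then let go of it. The cutout has been shoved along the tray a little, so feel for it and do not ram it, and leave the screwdriver, the plates and the jar where they are.

Things in the scene. Friction and masses are not known exactly. Their poses are not given: they have to be found in the camera images.
- hammer_grip (a point): Loose stubby hammer, 0.4 kg, lying flat. Point at the centre of its grip, 13 mm above its flat underside; hammer axes: x along the handle to the head, z up. Wooden handle 26 mm wide (y), 26 high, x -150 to +26 mm, then a thin neck. Centre of mass at x = 35 mm. Grip it here across the handle (fingers close along y): the cutout has its finger wells here.
- hammer_head (a point): Centre of the hammer's steel head (same axes), 50 mm along x from hammer_grip. The head lies across the handle: x 13 mm either way of this point, 26 mm high, its underside level with the handle's; round striking face at y = -38 mm, wedge-shaped peen at y = +54 mm, so it fits the cutout one way only.
- tray: Tray 158 x 288 mm on a fixed stand, sloping 30 degrees, with a dark insert that has a hammer-shaped cutout. Frame tilted with it: x up the slope, y level along it, z square out of it. Origin: on the cutout's floor below the seated hammer_grip, if the insert is mid-play, 82 mm above the table. The insert is stuck up to 10 mm either way along y: not in this pose, new each time. x, z, direction are true.
- tray_top (a point): 18 mm over the tray origin along z (same axes), level with the insert's flat top; the aluminium rim is 6 mm lower. The cutout is 18 mm deep, square-edged, 2.5 mm wider than the hammer all round. Seated, hammer x points to tray -y, hammer y to tray x (peen up the slope), hammer z to tray z, and hammer_grip is at tray x = 0, z = 13 mm. The hammer must go in square to the slope: gripper tilted 30 degrees.
- tray_catch (a point): Midway between two steel spring balls in the handle slot's walls, if the insert is mid-play; 60 mm from the tray origin along y, 8 mm over the floor. They meet the hammer when its underside is 5 mm into the cutout; pressing past takes 6 to 10 N, more than its weight. The finger wells reach from the grip point 27 mm to the head, 30 mm to the handle end, 55 mm to each side, as deep as the cutout.
- screwdriver: Bystander: screwdriver lying on the table between robot and stand; origin on its underside, x along it.
- plates: Bystander: small stack of three drilled steel plates, 90 x 70 mm, 18 mm high; origin at the middle of the underside.
- jar: Bystander: closed grey jar, 64 mm across, 85 mm high; origin at the middle of the underside.
Mind the look-alikes: they are no part of the job. Leave any orange look-alike of the part that bears hammer_grip alone.

How it is judged:
By the outcome, as a careful person would: the job done as asked, in the order asked, and still so for the second after the job is handed in, with the robot touching nothing.
It also fails if it takes over 48 s, if anything falls off the work surface, if the arm or the gripper's body presses on something with over 40 N, if the wrist force passes 120 N, or if a joint passes its speed limit or range.

### The arm

A 6-joint arm with a two-finger parallel gripper is mounted at the origin on the work surface. World frame = base frame: x ahead of the robot, y to its left, z up, the work surface at z = 0. Lengths are in mm, angles in degrees, forces in N, time in s.
With the tool pointing down it reaches from about 250 to 775 mm from the base axis. Payload 4 kg.
Tool frame: the origin (TCP) lies between the finger pads; the fingertips stand 25 mm ahead of it and the grasp point (between the pads) lies 6 mm ahead of it; z points along the fingers, y is the direction in which the jaws open and shut (so a half turn about z gives the same grasp; the last joint's range is limited). The gripper opens to 85 mm and grips with 20 to 120 N. Pads are 22 mm wide; open, the fingers measure 114 mm over their backs; the gripper's body (76 mm by 85 mm) begins 54 mm behind the grasp point. The pads swing forward as they close: fully open they stand 13 mm farther back than shut.
Start: joints at [-70.422, 4.996, 78.535, -0, 96.463, -5.907], TCP at [236.651, -496.499, 256.341] pointing down, gripper open.
Joint ranges: [-177.83, 177.83], [-43.37, 116.18], [15.69, 146.23], [-61.86, 241.86], [9.47, 152.12], [-147.06, 147.06]. Speed limits (degrees/s): [159.86, 159.86, 180, 180, 180, 180].

### API

Orientations are given as [roll, pitch, yaw] about the fixed x, y, z axes, in that order (R = Rz(yaw) Ry(pitch) Rx(roll)).
In Python, from cell import get_obs, imaging, order gives the robot as it stands.
- The arm moves only by the tool move_arm, never from a script. Its argument "motion" is text: rows parted by semicolons, each of 5 numbers parted by spaces: the gripper command: -1 is shut, 1 is fully open, values between are in proportion, then the shift along the tool's x, y, z in m, then the turn about the tool's z in rad. In form: hand tx ty tz roll; .... A call has 1 to 20 rows; each row shifts and turns the commanded pose from where the row before left it, along the tool's axes as they then stand; what a row does not reach is not made up. A row lasts 1/12 s, in which the tool goes at most 41.7 mm and 7.16 degrees, less where a joint would pass 70% of its speed; a pose out of reach is approached as far as the arm can. A call with a gripper value outside its range is refused whole. The fingers move at their own pace and stop on an object; the grip force is fixed at half the most. Time passes only in rows, so rows that do not move let the fingers close. It gives the time, the measured TCP pose, the force and the opening at its end, in the units of the state.
- get_obs(): the state, without advancing time (a new reading comes with each control period).
- imaging.get_image(name): name is "side" or "top" or "wrist"; returns a dict with "frame" (420x560x3 uint8, blue, green, red), "intrinsics" (3x3 intrinsics, pixels), "world_from_camera" (4x4, takes a point from camera to world coordinates); the wrist camera has in their place "mount" (4x4, takes a point from camera to tool coordinates, whose origin is the TCP and whose axes are the flange's). Camera axes: x right, y down, z forward; pixel columns grow to the right and rows downward; lengths in mm; the calibration is good to about 2 mm. A picture is of the moment at which its call begins: read the wrist's pose just before it. There is no depth.
- order.sign_off(): hands the job in, once; it reports no verdict.
The state is a dict: "clock": time; "joint_positions": joint angles; "qvel": joint speeds; "joint_torque": joint torques, N m; "eef_pos": TCP position; "tool_rot": TCP orientation; "force": force on the tool from outside, world axes, zero at the start; "moment": the same for the moment, N m; "gripper_width": finger opening in mm.
Only numpy, scipy, OpenCV 4.12 (cv2) and the standard library are available. Lean on these libraries where they do the work, as an engineer would, in place of code of your own. Each camera call takes 0.05 s, during which the arm holds its last target.

## Working session

There is one attempt and no reset: what is moved stays moved. The work goes in short steps, Python scripts to look and compute and a tool call to move; the robot and the scene stay as the last step left them, time stands still between calls to the robot, and variables do not carry over. Pictures are saved under pics/ and viewed, and the job is handed in when it is done.

Besides the shell and the picture viewer there is one more tool, called after "Emit:" as name(argument=value, ...) on one line, values as JSON. move_arm: Moves the arm, as the interface text tells. Its arguments: {"type":"object","properties":{"motion":{"type":"string"}},"required":["motion"]}

```bash
ls; mkdir -p pics
python3 - <<'E'
from cell import get_obs, imaging
import cv2
print(get_obs())
for n in ["side","top","wrist"]:
    d=imaging.get_image(n); cv2.imwrite(f"pics/{n}0.png",d["frame"])
    print(n,d["intrinsics"],d.get("world_from_camera",d.get("mount")))
E
```

```text
pics
{'clock': 0.0, 'joint_positions': array([-7.04215763e+01,  5.03985448e+00,  7.86262777e+01,  3.77392796e-04,
        9.64635430e+01, -5.90586296e+00]), 'qvel': array([-0.14343192, -0.08807814, -0.03931867, -0.07702115,  0.00235879,
        0.00189699]), 'joint_torque': array([ 1.25172483e-04, -3.51866162e+01, -3.13273680e+01, -2.30850956e-04,
        1.09167068e-02,  1.38445841e-05]), 'eef_pos': array([ 236.50143143, -496.05319999,  255.11838863]), 'tool_rot': array([-1.79871052e+02, -1.37159292e-02,  2.54843132e+01]), 'force': array([-0.69610734, -0.29896252, -0.37156267]), 'moment': array([ 0.00952646, -0.00908526,  0.01030278]), 'gripper_width': 85.66615321664828}
side [[384.57290826   0.         277.83391001]
 [  0.         384.57290826 206.12028957]
 [  0.           0.           1.        ]] [[-9.87133299e-01 -1.25638731e-01  9.89078292e-02  4.27977979e+02]
 [-1.58608335e-01  6.90913808e-01 -7.05323689e-01  4.34622537e+02]
 [ 2.02791882e-02 -7.11936107e-01 -7.01951376e-01  6.10489504e+02]
 [ 0.00000000e+00  0.00000000e+00  0.00000000e+00  1.00000000e+00]]
top [[386.64529487   0.         275.61467958]
 [  0.         386.64529487 213.18815597]
 [  0.           0.           1.        ]] [[ 2.26585596e-02 -9.85855040e-01  1.66061521e-01  3.76868732e+02]
 [-9.98847246e-01 -2.93546796e-02 -3.79800148e-02 -5.77931243e+01]
 [ 4.23174718e-02 -1.65009521e-01 -9.85383727e-01  8.23918366e+02]
 [ 0.00000000e+00  0.00000000e+00  0.00000000e+00  1.00000000e+00]]
wrist [[326.15177377   0.         280.97278424]
 [  0.         326.15177377 207.82647602]
 [  0.           0.           1.        ]] [[-1.10477215e-04 -9.63453469e-01 -2.67875719e-01  6.72589387e+01]
 [ 9.99999736e-01 -2.98674601e-04  6.61806507e-04 -2.38976136e-01]
 [-7.17627449e-04 -2.67875575e-01  9.63453248e-01 -1.17953873e+02]
 [ 0.00000000e+00  0.00000000e+00  0.00000000e+00  1.00000000e+00]]
```

View pics/top0.png

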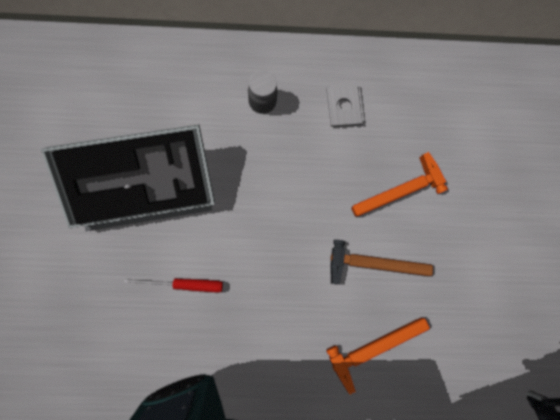

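View pics/side0.png

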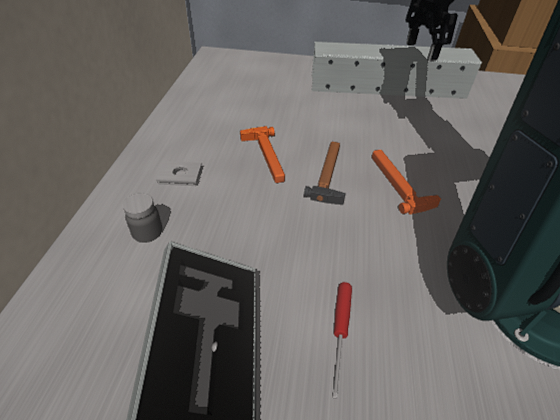

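View pics/wrist0.png

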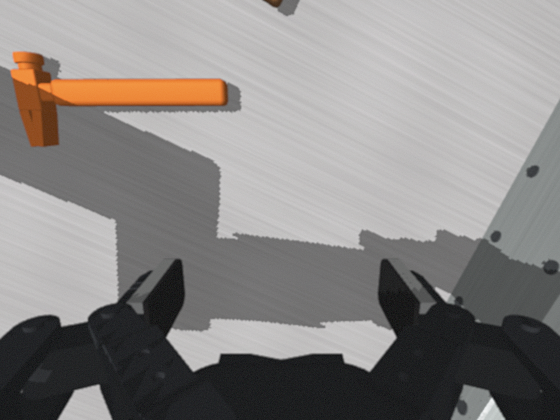

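The top and side views show the real hammer with its brown handle and steel head. In the top view the head is at about (340,262) and the handle end at about (433,270). The two all-orange hammers are the look-alikes. The tray is at (130,175) with its cutout head to the right. Next I'll measure the hammer and the tray.

```bash
cat > h.py <<'E'
import numpy as np, cv2
from cell import get_obs, imaging
from scipy.spatial.transform import Rotation as R
def cam(n):
    o=get_obs(); d=imaging.get_image(n); K=d["intrinsics"]
    if n=="wrist":
        T=np.eye(4); T[:3,:3]=R.from_euler('xyz',o["tool_rot"],degrees=True).as_matrix(); T[:3,3]=o["eef_pos"]; T=T@d["mount"]
    else: T=d["world_from_camera"]
    return d["frame"],K,T
def ray(K,T,uv):
    uv=np.atleast_2d(uv).astype(float); v=np.c_[(uv[:,0]-K[0,2])/K[0,0],(uv[:,1]-K[1,2])/K[1,1],np.ones(len(uv))]@T[:3,:3].T
    return T[:3,3],v
def toplane(K,T,uv,p0,n=(0,0,1)):
    c,v=ray(K,T,uv); n=np.array(n,float); s=((np.array(p0)-c)@n)/(v@n); return c+s[:,None]*v
def proj(K,T,P):
    P=np.atleast_2d(P); q=(P-T[:3,3])@T[:3,:3]; return np.c_[q[:,0]/q[:,2]*K[0,0]+K[0,2],q[:,1]/q[:,2]*K[1,1]+K[1,2]]
E
python3 - <<'E'
from h import *
f,K,T=cam("top")
hsv=cv2.cvtColor(f,cv2.COLOR_BGR2HSV)
for p in [(400,265),(390,195),(390,340),(340,262)]: print(p,hsv[p[1],p[0]])
m=cv2.inRange(hsv,(3,90,60),(20,225,215)); 
n,l,s,c=cv2.connectedComponentsWithStats(m)
for i in range(1,n):
    if s[i,4]>60: print(s[i],c[i])
big=cv2.resize(f[120:300,20:240],None,fx=3.5,fy=3.3,interpolation=cv2.INTER_CUBIC); cv2.imwrite("pics/trayz.png",big)
big=cv2.resize(f[220:310,310:450],None,fx=5,fy=5,interpolation=cv2.INTER_CUBIC); cv2.imwrite("pics/hamz.png",big)
f,K,T=cam("side")
cv2.imwrite("pics/traysz.png",cv2.resize(f[230:420,120:280],None,fx=4,fy=3.1,interpolation=cv2.INTER_CUBIC))
E
```

```text
(400, 265) [ 12 171 134]
(390, 195) [ 11 220 198]
(390, 340) [ 11 217 197]
(340, 262) [120  19  53]
[ 352  152   96   65 1626] [405.61500615 187.32779828]
[ 344  254   89   22 1018] [388.50491159 264.5       ]
[ 326  318  104   77 1957] [372.57945835 350.1221257 ]
```

View pics/trayz.png

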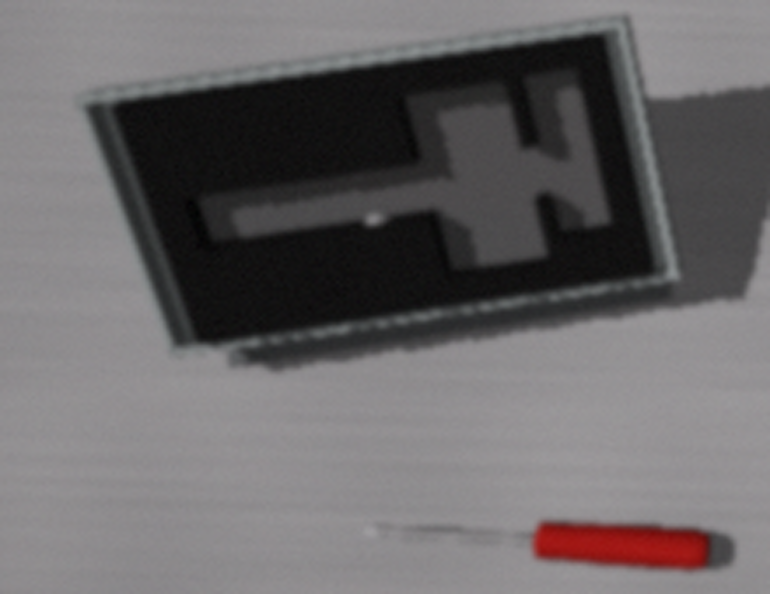

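View pics/hamz.png

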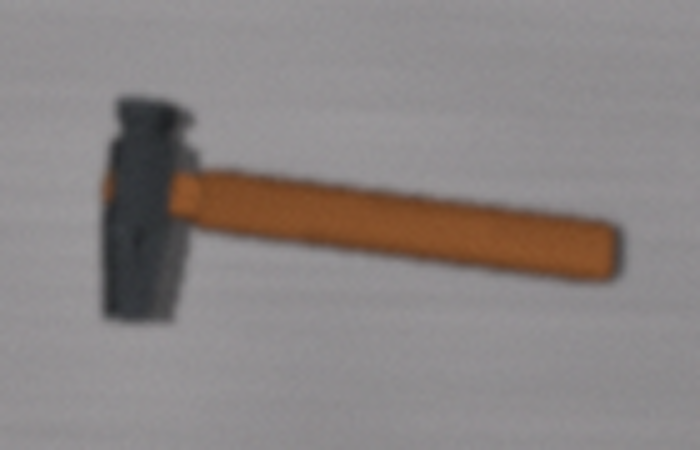

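View pics/traysz.png

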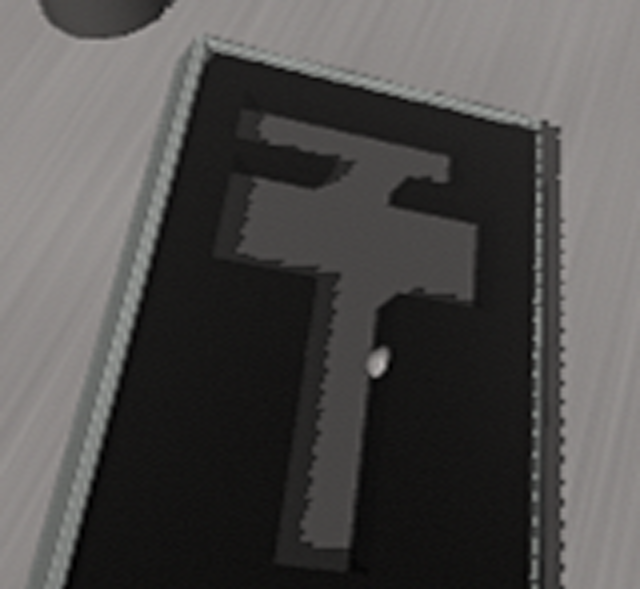

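Run:
```python
from h import *
from scipy.optimize import least_squares
f,K,T=cam("top")
hsv=cv2.cvtColor(f,cv2.COLOR_BGR2HSV)
m=cv2.inRange(hsv,(3,90,60),(20,225,215)); m[:,:350]=0; m[:245]=0; m[290:]=0
c=max(cv2.findContours(m,0,1)[0],key=cv2.contourArea)[:,0]
r=cv2.minAreaRect(c.astype(np.float32)); b=cv2.boxPoints(r); print(r)
P=toplane(K,T,b,(0,0,26)); print(P.round(1))
# tray
z=lambda a: np.array(a)/[3.5,3.3]+[20,120]
uvT=np.array([z(p) for p in [(85,98),(627,17),(677,277),(178,350)]])
fs,Ks,Ts=cam("side")
zs=lambda a: np.array(a)/[4,3.1]+[120,230]
uvS=np.array([zs(p) for p in [(203,42),(545,124)]])
def corners(p):
    a=np.radians(p[0]); X=np.array([np.cos(a)*.75**.5,np.sin(a)*.75**.5,.5]); Y=np.array([-np.sin(a),np.cos(a),0])
    return np.array([p[1:4]+sx*79*X+sy*144*Y for sx,sy in[(1,1),(1,-1),(-1,-1),(-1,1)]]),X,Y,np.cross(X,Y)
def res(p):
    C=corners(p)[0]; return np.r_[(proj(K,T,C)-uvT).ravel(),(proj(Ks,Ts,C[[1,2]])-uvS).ravel()]
s=least_squares(res,[0,500,200,90]); print(s.x,s.fun.round(1))
C,X,Y,Z=corners(s.x); print(C.round(0),X,Y,Z)
# origin (y mid unknown): point on floor plane height 82
fl=s.x[1:]-12*Z; o=fl+X*(82-fl[2])/X[2]; print("origin at tray centre y",o)
# ball & edges on plane z=18, expressed in tray coordinates rel o
for nm,uv in dict(end1=(207,242),end2=(190,195),ball=(375,218),wellUL=(407,95),wellUR=(510,83),wellLL=(452,272),headU1=(527,75),headU2=(578,66),headL=(610,228)).items():
    p=toplane(K,T,[z(uv)],o+18*Z,Z)[0]-o; print(nm,(p@X).round(1),(p@Y).round(1))
for nm,uv in dict(endL=(275,566),endR=(350,572),headR=(450,155),headL=(240,108)).items():
    p=toplane(Ks,Ts,[zs(uv)],o+18*Z,Z)[0]-o; print(nm,(p@X).round(1),(p@Y).round(1))
```

```text
((390.9563293457031, 264.8275451660156), (83.79179382324219, 11.564324378967285), 7.594643592834473)
[[ 407.3 -241.9   26. ]
 [ 431.  -245.3   26. ]
 [ 412.4 -419.7   26. ]
 [ 388.7 -415.4   26. ]]
[ 10.82399651 561.93616437 190.8142197   84.99387551] [-0.7 -0.9  0.8  1.6  1.4  0.8 -0.5  1.1 -1.  -0.6 -1.3  0.8]
[[602. 345. 124.]
 [656.  62. 124.]
 [522.  37.  45.]
 [468. 319.  45.]] [0.85061767 0.16263325 0.5       ] [-0.1877927   0.98220869  0.        ] [-0.49110434 -0.09389635  0.8660254 ]
origin at tray centre y [580.41588598 194.34743706  82.        ]
end1 -27.0 104.9
end2 1.6 105.4
ball -26.8 13.9
wellUL 41.2 -20.5
wellUR 40.1 -75.2
wellLL -66.1 -19.0
headU1 43.3 -85.0
headU2 44.5 -112.7
headL -53.0 -110.7
endL -1.7 103.6
endR -26.4 102.6
headR -48.7 -105.8
headL 42.6 -103.9
```

Emit:
move_arm(motion="1 0.028 -0.0235 -0.003 0;1 0.028 -0.0235 -0.003 0;1 0.028 -0.0235 -0.003 0;1 0.028 -0.0235 -0.003 0;1 0.028 -0.0235 -0.003 0;1 0.028 -0.0235 -0.003 0;1 0.028 -0.0235 -0.003 0;1 0.028 -0.0235 -0.003 0;1 0.028 -0.0235 -0.003 0;1 0.028 -0.0235 -0.003 0;1 0.028 -0.0235 -0.003 0;1 0.028 -0.0235 -0.003 0;1 0.028 -0.0235 -0.003 0;1 0.028 -0.0235 -0.003 0;1 0.028 -0.0235 -0.003 0;1 0.028 -0.0235 -0.003 0;1 0.028 -0.0235 -0.003 0;1 0.028 -0.0235 -0.003 0;1 0.028 -0.0235 -0.003 0;1 0 0 0 0")

```text
clock: 2.02
eef_pos: [526.2, 140.8, 312.5]
tool_rot: [-179.8, -0.1, 25.9]
force: [-0.5, -1.0, -0.9]
gripper_width: 85.5
```

Run:
```python
from h import *
f,K,T=cam("wrist"); cv2.imwrite("pics/w1.png",f); np.savez("w1.npz",f=f,K=K,T=T)
o=get_obs(); print(o["eef_pos"],o["tool_rot"],o["joint_positions"],abs(o["qvel"]).max(),o["clock"])
```

```text
[525.36856252 138.21727898 312.53379218] [-1.79962848e+02  4.69826280e-02  2.57599371e+01] [8.74722478e+00 3.94135547e+00 7.33414750e+01 2.23325440e-02
 1.02772965e+02 7.29922298e+01] 3.1540332406891616 2.0667
```

View pics/w1.png

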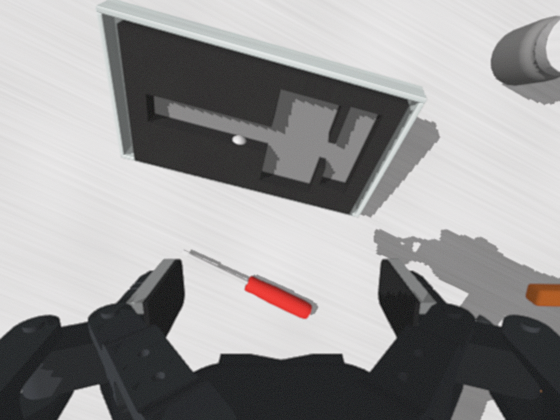

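Run:
```python
from h import *
f,K,T=cam("wrist"); np.savez("w1.npz",f=f,K=K,T=T)
o=get_obs(); print(o["eef_pos"],o["tool_rot"],abs(o["qvel"]).max(),o["clock"])
g=cv2.convertScaleAbs(f,alpha=1.6,beta=10)
cv2.imwrite("pics/w1a.png",cv2.resize(g[0:180,90:270],None,fx=4,fy=3.3,interpolation=cv2.INTER_CUBIC))
cv2.imwrite("pics/w1b.png",cv2.resize(g[70:220,250:430],None,fx=4,fy=4,interpolation=cv2.INTER_CUBIC))
```

```text
[524.90202022 136.56350109 312.70227821] [1.79991921e+02 7.80481903e-02 2.56316134e+01] 2.397560664632344 2.1167
```

View pics/w1a.png

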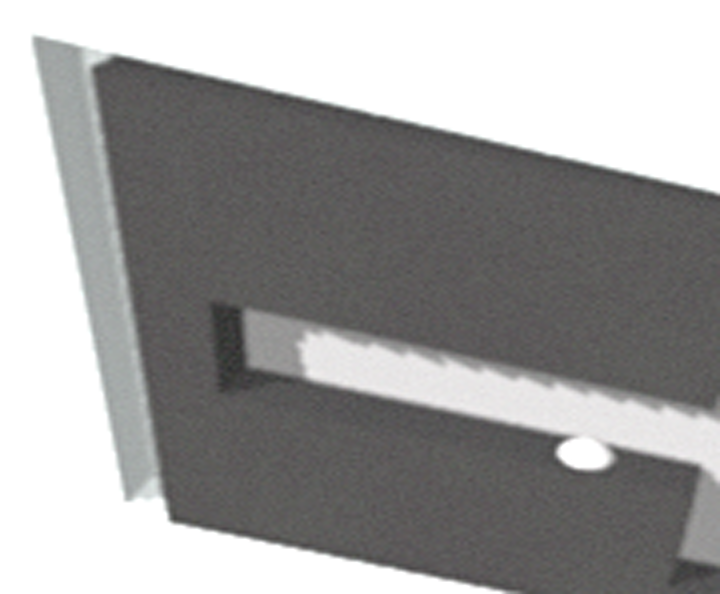

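View pics/w1b.png

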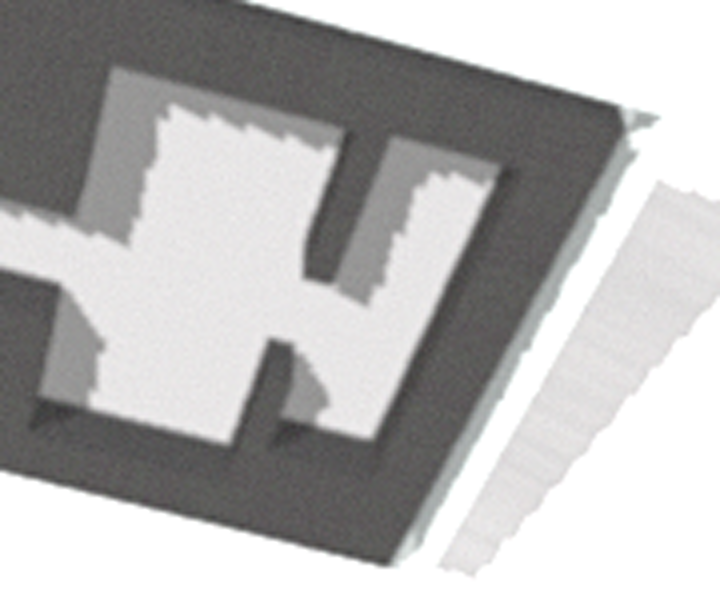

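```bash
cat > fit.py <<'E'
from h import *
from scipy.optimize import least_squares
def frame(a,tilt=30):
    a=np.radians(a);t=np.radians(tilt)
    X=np.array([np.cos(a)*np.cos(t),np.sin(a)*np.cos(t),np.sin(t)]); Y=np.array([-np.sin(a),np.cos(a),0]); return np.array([X,Y,np.cross(X,Y)])
d=np.load("w1.npz"); a=lambda p:(90+p[0]/4,p[1]/3.3); b=lambda p:(250+p[0]/4,70+p[1]/4)
pts=[((15.5,152.5,18),a((212,300))),((-15.5,152.5,18),a((220,392))),((55,30,18),b((113,66))),((56.5,-34.5,18),b((393,135))),((-55,30,18),b((35,430))),((-40.5,-34.5,18),b((272,445))),
((-40.5,-65.5,0),b((375,440))),((-55,-27,0),b((232,445))),((-15.5,152.5,0),a((245,378)))]
M=np.array([p[0] for p in pts],float); UV=np.array([p[1] for p in pts])
z=lambda q: np.array(q)/[3.5,3.3]+[20,120]
top=[((-15.5,152.5,18),z((212,244))),((15.5,152.5,18),z((190,195))),((55,30,18),z((407,95))),((56.5,-34.5,18),z((527,75))),((-55,30,18),z((452,272))),((-40.5,-65.5,0),z((610,226)))]
MT=np.array([p[0] for p in top],float); UT=np.array([p[1] for p in top])
im=imaging.get_image("top"); KT,TT=im["intrinsics"],im["world_from_camera"]
rw=lambda p:(proj(d["K"],d["T"],p[1:4]+M@frame(p[0]))-UV)
rt=lambda p:(proj(KT,TT,p[1:4]+MT@frame(p[0]))-UT)
for nm,fn in dict(wrist=lambda p:rw(p).ravel(),top=lambda p:rt(p).ravel(),both=lambda p:np.r_[rw(p).ravel(),rt(p).ravel()*1.2],wz82=lambda p:np.r_[rw(p).ravel(),10*(p[3]-82)],both82=lambda p:np.r_[rw(p).ravel(),rt(p).ravel(),10*(p[3]-82)]).items():
    s=least_squares(fn,[10.8,577,150,82]); print(nm,s.x.round(2)); print(s.fun.round(1))
E
python3 fit.py
```

```text
wrist [ 11.71 576.49 144.18  82.96]
[-0.4  1.   0.4  1.7 -0.4 -0.4  0.5 -0.5 -0.9  1.1 -0.8  1.7  0.3 -0.8
  0.1 -0.8  1.3 -2.9]
top [ 10.23 578.83 146.19  70.13]
[-0.5 -0.3  1.  -0.9 -0.9  0.3 -1.   1.  -0.4  1.2  1.9 -1.2]
both [ 11.39 576.34 143.81  81.44]
[ 0.7  0.5  1.3  1.   0.2 -0.1  0.6  0.2 -0.9  0.9 -1.   1.8 -0.  -0.5
 -0.1 -0.7  2.1 -3.4 -2.   1.5 -0.7  0.6 -2.4 -0.  -2.  -0.1 -0.3  1.9
  2.8 -2.3]
wz82 [ 11.71 576.44 144.25  82.01]
[-0.1  1.1  0.7  1.7 -0.5 -0.3  0.2 -0.5 -1.   1.  -1.   1.5  0.  -0.9
 -0.1 -0.9  1.5 -2.9  0.1]
both82 [ 11.47 576.36 143.87  82.  ]
[ 0.4  0.6  1.   1.2  0.1 -0.1  0.7  0.  -0.9  1.  -0.9  1.8  0.1 -0.5
  0.  -0.7  1.9 -3.3 -1.8  1.3 -0.7  0.5 -2.2 -0.1 -1.8 -0.2 -0.3  1.5
  2.3 -2.1 -0. ]
```

Emit:
move_arm(motion="1 -0.0228 0.0266 0.0052 0;1 -0.0228 0.0266 0.0052 0;1 -0.0228 0.0266 0.0052 0;1 -0.0228 0.0266 0.0052 0;1 -0.0228 0.0266 0.0052 0;1 -0.0228 0.0266 0.0052 0;1 -0.0228 0.0266 0.0052 0;1 -0.0228 0.0266 0.0052 0;1 -0.0228 0.0266 0.0052 0;1 -0.0228 0.0266 0.0052 0;1 -0.0228 0.0266 0.0052 0;1 -0.0228 0.0266 0.0052 0;1 0 0 0 0.12;1 0 0 0 0.12;1 0 0 0 0.12;1 0 0 0 0.12;1 0 0 0 0.12;1 0 0 0 0.12;1 0 0 0 0.12;1 0 0 0 0.12")

```text
clock: 3.83
eef_pos: [413.6, -271.2, 251.2]
tool_rot: [180.0, -0.0, -30.0]
force: [-0.5, -0.6, -0.1]
gripper_width: 85.4
```

Emit:
move_arm(motion="1 0 0 0.003 0.12;1 0 0 0.003 0.12;1 0 0 0.003 0.12;1 0 0 0.003 0.12;1 0 0 0.003 0.12;1 0 0 0.003 0.12;1 0 0 0.003 0.12;1 0 0 0.003 0.12;1 0 0 0.003 0.12;1 0 0 0.003 0;1 0 0 0 0;1 0 0 0 0")

```text
clock: 4.83
eef_pos: [414.3, -270.7, 220.9]
tool_rot: [180.0, -0.0, -91.3]
force: [0.7, 0.3, 0.9]
gripper_width: 84.9
```

Run:
```python
from h import *
f,K,T=cam("wrist"); np.savez("w2.npz",f=f,K=K,T=T); cv2.imwrite("pics/w2.png",f)
o=get_obs(); print(o["eef_pos"],o["tool_rot"],o["joint_positions"],o["clock"])
```

```text
[ 414.59848109 -270.7358264   221.13425699] [-1.79986028e+02 -1.87774071e-02 -9.13460950e+01] [-3.97046800e+01 -1.48548090e+00  8.91802304e+01 -6.05849003e-03
  9.22826419e+01  1.41641170e+02] 4.8833
```

View pics/w2.png

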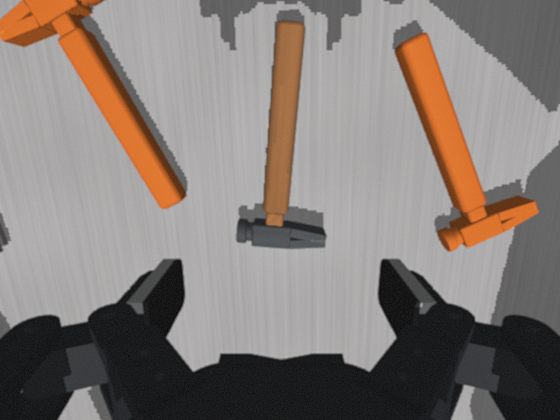

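Run:
```python
from h import *
d=np.load("w2.npz"); f,K,T=d["f"],d["K"],d["T"]
hsv=cv2.cvtColor(f,cv2.COLOR_BGR2HSV); print(hsv[100,285],hsv[120,120])
m=cv2.inRange(hsv,(3,60,40),(25,255,255)); m[:,:225]=0; m[:,345:]=0; m[214:]=0
c=max(cv2.findContours(m,0,1)[0],key=cv2.contourArea)[:,0].astype(np.float32)
q=toplane(K,T,c,(0,0,26))[:,:2].astype(np.float32)
r=cv2.minAreaRect(q);print(r,cv2.boxPoints(r).round(1))
# midline via rows
v=np.arange(40,200,5); L=[];
for y in v:
    xs=np.where(m[y])[0]; L.append((xs.min()+xs.max())/2)
P=toplane(K,T,np.c_[L,v],(0,0,26)); u,s,vt=np.linalg.svd(P-P.mean(0)); print(P.mean(0),np.degrees(np.arctan2(vt[0,1],vt[0,0])))
print("head ends", toplane(K,T,[(237,232),(326,239)],(0,0,13)).round(1))
print("front corners",toplane(K,T,[(263,212),(287,212)],(0,0,26)).round(1), "end", toplane(K,T,[(277,24),(304,24)],(0,0,26)).round(1))
```

```text
[ 13 145 165] [ 12 201 220]
((411.3232421875, -332.3414001464844), (173.76820373535156, 25.080841064453125), 83.98109436035156) [[ 389.7 -417.4]
 [ 414.7 -420.1]
 [ 432.9 -247.3]
 [ 408.  -244.6]]
[ 410.83048521 -336.97930907   26.        ] 83.89855859268428
head ends [[ 461.5 -222.8   13. ]
 [ 367.2 -212.7   13. ]]
front corners [[ 432.3 -248.    26. ]
 [ 408.3 -247.4   26. ]] end [[ 413.8 -416.2   26. ]
 [ 390.6 -415.6   26. ]]
```

Emit:
move_arm(motion="1 -0.0007 -0.0031 0.02 0.06;1 0 0 0.03 0;1 0 0 0.03 0;1 0 0 0.03 0;1 0 0 0.03 0;1 0 0 0.02 0;1 0 0 0.01 0;1 0 0 0.01 0;1 0 0 0.005 0;1 0 0 0 0;1 0 0 0 0")

```text
clock: 5.8
eef_pos: [419.0, -270.4, 37.1]
tool_rot: [-179.9, -0.1, -94.8]
force: [0.5, -0.5, 0.7]
gripper_width: 85.3
```

Run:
```python
from h import *
f,K,T=cam("wrist"); cv2.imwrite("pics/w3.png",f)
o=get_obs(); print(o["eef_pos"],o["tool_rot"],o["joint_positions"],o["force"],o["clock"])
```

```text
[ 419.18185611 -270.54101924   37.39605854] [-1.79862109e+02 -9.88287215e-02 -9.48251551e+01] [-3.93504681e+01  7.25631351e+00  1.02119171e+02 -3.47003828e-03
  7.04548978e+01  1.45475724e+02] [-0.12448338 -0.70373278  0.43529031] 5.85
```

View pics/w3.png

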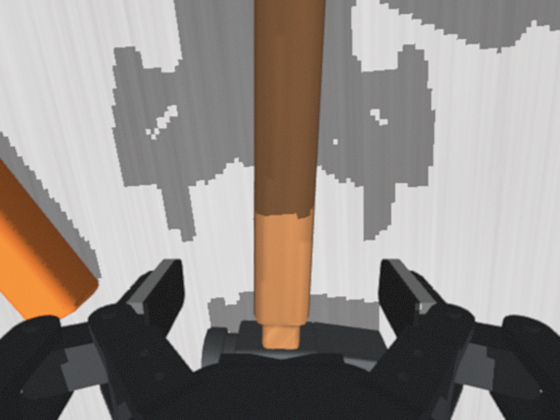

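The fingers straddle the handle at around (283,270), and the orange look-alike at (60,290) is clear of them. I'll go down 8 mm and close.

Emit:
move_arm(motion="1 0 0 0.004 0;1 0 0 0.0045 0;0 0 0 0 0;-1 0 0 0 0;-1 0 0 0 0;-1 0 0 0 0;-1 0 0 0 0;-1 0 0 0 0;-1 0 0 0 0;-1 0 0 0 0;-1 0 0 0 0;-1 0 0 0 0")

```text
clock: 6.85
eef_pos: [418.7, -270.1, 27.8]
tool_rot: [-179.9, -0.0, -94.8]
force: [0.8, -0.7, 2.1]
gripper_width: 25.1
```

Emit:
move_arm(motion="-1 0 0 -0.005 0;-1 0 0 -0.015 0;-1 0 0 -0.03 0;-1 0 0 -0.03 0;-1 0 0 -0.03 0;-1 0 0 -0.03 -0.06;-1 0 0 -0.03 -0.12;-1 0 0 -0.03 -0.12;-1 0 0 -0.02 -0.12;-1 0 0 0 -0.12;-1 0 0 0 -0.12;-1 0 0 0 -0.12;-1 0 0 0 -0.12;-1 0 0 0 -0.12;-1 0 0 0 -0.12;-1 0 0 0 -0.12;-1 0 0 0 -0.12;-1 0 0 0 -0.12;-1 0 0 0 -0.12;-1 0 0 0 -0.12")

```text
clock: 8.52
eef_pos: [417.3, -269.0, 245.6]
tool_rot: [-179.8, 0.2, 5.2]
force: [0.5, 0.3, -3.5]
gripper_width: 24.7
```

Emit:
move_arm(motion="-1 0 0 0 -0.12;-1 0 0 0 -0.12;-1 0 0 0 -0.12;-1 0 0 0 -0.12;-1 0 0 0 -0.12;-1 0 0 0 -0.12;-1 0 0 0 -0.12;-1 0 0 0 -0.12;-1 0 0 0 -0.12;-1 0 0 0 -0.12;-1 0 0 0 -0.12;-1 0 0 0 -0.12;-1 0 0 0 -0.12;-1 0 0 0 -0.12;-1 0 0 0 0")

```text
clock: 9.77
eef_pos: [417.3, -268.9, 245.6]
tool_rot: [-179.8, -0.2, 101.2]
force: [-0.2, -0.9, -4.1]
gripper_width: 25.1
```

Run:
```python
from h import *
f,K,T=cam("wrist"); cv2.imwrite("pics/w4.png",f)
o=get_obs(); print(o["eef_pos"],o["tool_rot"],o["joint_positions"],o["force"],o["moment"],o["clock"])
```

```text
[ 417.38428469 -269.06390203  245.77665647] [-179.84176198   -0.18599419  100.98042019] [-3.93503028e+01 -1.54899082e+00  8.64478631e+01 -3.08601795e-03
  9.53453071e+01 -5.03312608e+01] [ 0.01739952  0.25389502 -3.09754798] [ 0.12667105  0.11371591 -0.02800121] 9.8167
```

View pics/w4.png

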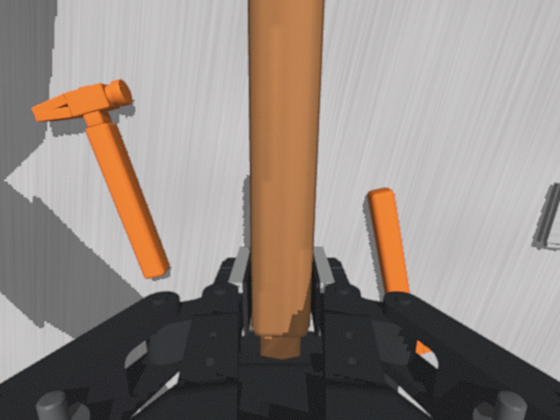

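Emit:
move_arm(motion="-1 0.024 0.0244 -0.005 0;-1 0.024 0.0244 -0.005 0;-1 0.024 0.0244 -0.005 0;-1 0.024 0.0244 -0.005 0;-1 0.024 0.0244 -0.005 0;-1 0.024 0.0244 -0.005 0;-1 0.024 0.0244 -0.005 0;-1 0.024 0.0244 -0.005 0;-1 0.024 0.0244 -0.005 0;-1 0.024 0.0244 -0.005 0;-1 0.024 0.0244 -0.005 0;-1 0.024 0.0244 -0.005 0;-1 0.024 0.0244 -0.005 0;-1 0.024 0.0244 -0.005 0;-1 0.024 0.0244 -0.005 0;-1 0.024 0.0244 -0.005 0")

```text
clock: 11.15
eef_pos: [727.6, 183.8, 326.1]
tool_rot: [-179.8, 0.0, 100.9]
force: [1.2, -0.3, -4.4]
gripper_width: 24.9
```

Run:
```python
from h import *
o=get_obs(); print(o["eef_pos"],o["tool_rot"],o["joint_positions"],o["force"],o["moment"],o["clock"])
f,K,T=cam("side"); cv2.imwrite("pics/s4.png",f)
```

```text
[727.59144521 183.76735948 326.09540336] [-1.79835382e+02  1.04249908e-03  1.00931913e+02] [ 9.85088365e+00  3.37086158e+01  3.36133899e+01 -4.50104847e-03
  1.12842563e+02 -1.08276955e+00] [ 1.22306845 -0.28160284 -4.44997561] [ 0.09879079 -0.09532319  0.03808955] 11.15
```

View pics/s4.png

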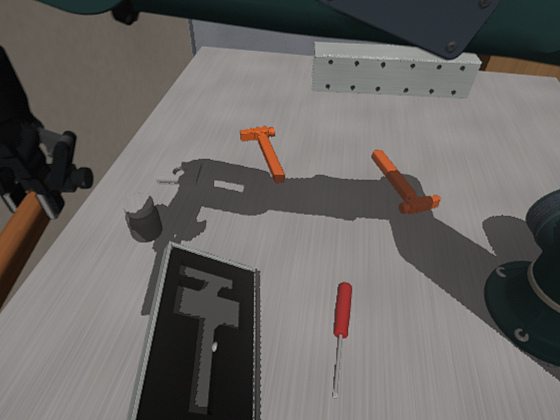

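The carry was stable and the hammer is out of the side view at the left. The moves don't offer a tilt, so I'll check whether orientation yields at the reach limit, moving out along tool y.

Emit:
move_arm(motion="-1 0 0.02 0 0;-1 0 0.02 0 0;-1 0 0.02 0 0;-1 0 0.02 0 0;-1 0 0.02 0 0;-1 0 0.02 0 0")

```text
clock: 11.7
eef_pos: [805.2, 195.4, 303.7]
tool_rot: [178.0, -0.1, 101.0]
force: [0.1, -0.4, -4.0]
gripper_width: 25.0
```

Run:
```python
from h import *
o=get_obs(); print(o["eef_pos"],o["tool_rot"],o["joint_positions"],o["force"],o["clock"])
```

```text
[805.22326205 195.41888368 303.69666681] [ 1.77953079e+02 -9.43055852e-02  1.01033088e+02] [  9.6727102   46.61974389  15.78020363   0.15829062 115.55585637
  -1.28786059] [ 0.13266578 -0.39958177 -4.03469501] 11.7
```

Orientation does yield at the limit: the tool has tilted 2° outward, the way I need. I'll keep going.

Emit:
move_arm(motion="-1 0 0.04 0 0;-1 0 0.04 0 0;-1 0 0.04 0 0;-1 0 0.04 0 0;-1 0 0.04 0 0;-1 0 0.04 0 0")

```text
clock: 12.2
eef_pos: [880.1, 203.7, 249.3]
tool_rot: [169.4, -0.4, 101.1]
force: [0.0, -0.3, -4.5]
gripper_width: 25.3
```

Run:
```python
from h import *
o=get_obs(); print(o["eef_pos"],o["tool_rot"],o["joint_positions"],o["force"],o["clock"])
```

```text
[880.08524543 203.68030435 249.30532189] [169.37578683  -0.40734328 101.07760902] [  9.18959893  50.75299579  15.70732372   0.76765797 102.93268497
  -1.60887208] [ 0.04969303 -0.26679891 -4.48117329] 12.2
```

Emit:
move_arm(motion="-1 0 0.035 -0.02 0;-1 0 0.035 -0.02 0;-1 0 0.035 -0.02 0;-1 0 0.035 -0.02 0;-1 0 0.035 -0.02 0")

```text
clock: 12.62
eef_pos: [888.4, 200.4, 319.3]
tool_rot: [161.9, -0.6, 101.2]
force: [-0.3, -0.7, -3.4]
gripper_width: 24.7
```

Run:
```python
from h import *
o=get_obs(); print(o["eef_pos"],o["tool_rot"],o["joint_positions"],o["force"],o["clock"])
```

```text
[888.35161371 200.36045314 319.30214833] [161.91465554  -0.61407542 101.20169063] [ 8.69779045 46.60760835 15.6869672   1.37989941 99.6567558  -1.95862927] [-0.34681941 -0.65721552 -3.38504695] 12.6167
```

Emit:
move_arm(motion="-1 0 0.038 -0.008 0;-1 0 0.038 -0.008 0;-1 0 0.038 -0.008 0;-1 0 0.038 -0.008 0;-1 0 0.038 -0.008 0")

```text
clock: 13.03
eef_pos: [918.0, 201.9, 342.8]
tool_rot: [154.8, -0.8, 101.3]
force: [0.3, 0.5, -4.2]
gripper_width: 25.2
```

```bash
cat >> h.py <<'E'
def st():
    o=get_obs(); Rm=R.from_euler('xyz',o["tool_rot"],degrees=True).as_matrix(); z=Rm[:,2]
    print("pos",o["eef_pos"].round(1),"rot",o["tool_rot"].round(2),"j",o["joint_positions"].round(1),"F",o["force"].round(1),"M",o["moment"].round(2),"w",round(o["gripper_width"],1),"t",o["clock"])
    print("tilt",np.degrees(np.arccos(-z[2])).round(2),"heading",np.degrees(np.arctan2(z[1],z[0])).round(2),"toolx elev",np.degrees(np.arcsin(Rm[2,0])).round(2),"toolx yaw",np.degrees(np.arctan2(Rm[1,0],Rm[0,0])).round(2))
    return o,Rm
E
python3 -c "
from h import *
st()"
```

```text
pos [918.  201.9 342.8] rot [154.76  -0.8  101.27] j [ 8.3 45.9 15.7  2.  93.2 -2.2] F [ 0.3  0.5 -4.2] M [-0.03  0.55 -0.04] w 25.2 t 13.0333
tilt 25.26 heading 12.96 toolx elev 0.8 toolx yaw 101.27
```

Emit:
move_arm(motion="-1 0 0.04 -0.006 0;-1 0 0.04 -0.006 0;-1 0 0.04 -0.006 0;-1 0 0 0 0")

```text
clock: 13.37
eef_pos: [933.4, 202.4, 367.4]
tool_rot: [149.9, -0.9, 101.3]
force: [0.2, 0.2, -4.1]
gripper_width: 24.5
```

```bash
python3 -c "
from h import *
st()"
```

```text
pos [933.4 202.4 367.4] rot [149.9   -0.87 101.3 ] j [ 8.1 45.  15.7  2.4 89.3 -2.4] F [ 0.2  0.2 -4.1] M [-0.04  0.62 -0.01] w 24.5 t 13.3667
tilt 30.11 heading 12.8 toolx elev 0.87 toolx yaw 101.3
```

```bash
cat >> h.py <<'E'
def trayframe(a):
    a=np.radians(a);c=.75**.5
    X=np.array([np.cos(a)*c,np.sin(a)*c,.5]); Y=np.array([-np.sin(a),np.cos(a),0]); return np.array([X,Y,np.cross(X,Y)])
def goto(h,O=(576.4,144.2,82.),a=11.5,off=27.8,dx=0,dy=0):
    o,Rm=st(); F=trayframe(a); t=np.array(O)+F.T@np.array([dx,dy,off+h]); d=Rm.T@(t-o["eef_pos"]); print("need tool shift mm",d.round(1),np.linalg.norm(d).round(1))
    print("TCP in tray frame (x,y,under)",(F@(o["eef_pos"]-O)-[0,0,off]).round(1))
    print("axes of tool in tray frame: x",(F@Rm[:,0]).round(3),"z",(F@Rm[:,2]).round(3))
E
python3 -c "
from h import *
goto(100)"
```

```text
pos [933.4 202.4 367.4] rot [149.9   -0.87 101.3 ] j [ 8.1 45.  15.7  2.4 89.3 -2.4] F [ 0.2  0.2 -4.1] M [-0.04  0.62 -0.01] w 24.5 t 13.3667
tilt 30.11 heading 12.8 toolx elev 0.87 toolx yaw 101.3
need tool shift mm [  10.  -455.7  -62. ] 460.1
TCP in tray frame (x,y,under) [455.7 -14.1  38.7]
axes of tool in tray frame: x [0.011 1.    0.011] z [ 0.002  0.011 -1.   ]
```

Emit:
move_arm(motion="-1 0 -0.035 -0.012 0;-1 0 -0.035 -0.012 0;-1 0.001 -0.035 -0.012 0;-1 0.001 -0.035 -0.012 0;-1 0.001 -0.035 -0.012 0;-1 0.001 -0.035 -0.002 0;-1 0.001 -0.035 0 0;-1 0.001 -0.035 0 0;-1 0.001 -0.035 0 0;-1 0.001 -0.035 0 0;-1 0.001 -0.035 0 0;-1 0.001 -0.035 0 0;-1 0.001 -0.035 0 0;-1 0 0 0 0;-1 0 0 0 0")

```text
clock: 14.62
eef_pos: [522.1, 134.7, 191.6]
tool_rot: [150.6, -0.9, 101.3]
force: [0.4, 0.1, -3.6]
gripper_width: 25.0
```

```bash
python3 -c "
from h import *
goto(40)
for n in ['side','top','wrist']:
    f,K,T=cam(n); cv2.imwrite('pics/%s5.png'%n,f)
"
```

```text
pos [522.1 134.7 191.6] rot [150.57  -0.91 101.33] j [  6.7 -13.3 107.5   3.7  56.6  -5.6] F [ 0.4  0.1 -3.6] M [-0.04  0.53  0.05] w 25.0 t 14.6167
tilt 29.45 heading 12.95 toolx elev 0.91 toolx yaw 101.33
need tool shift mm [-2.2 -6.5 54.7] 55.1
TCP in tray frame (x,y,under) [ 7.1  1.5 94.6]
axes of tool in tray frame: x [0.011 1.    0.012] z [-0.01   0.012 -1.   ]
```

View pics/side5.png

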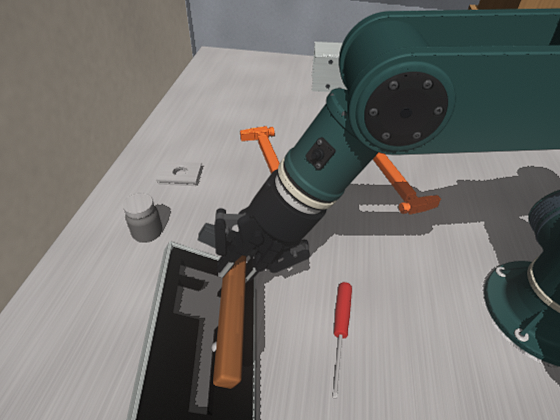

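View pics/top5.png

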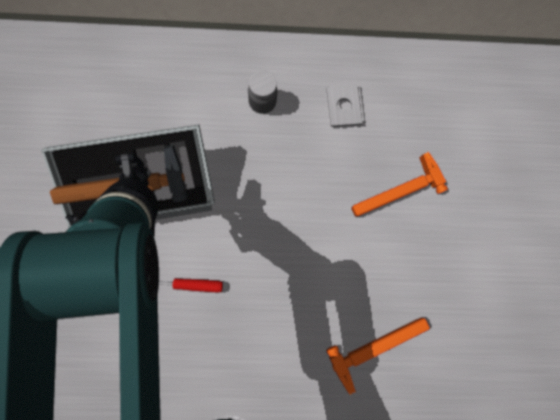

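View pics/wrist5.png

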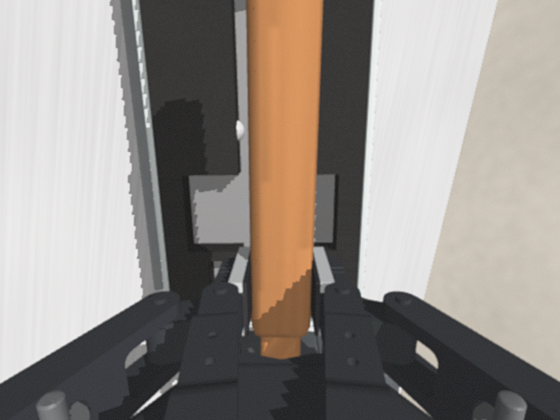

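Run:
```python
from h import *
O=np.array([576.4,144.2,82.]);F=trayframe(11.5)
f,K,T=cam("wrist"); st()
d=imaging  
hsv=cv2.cvtColor(f,cv2.COLOR_BGR2HSV)
m=cv2.inRange(hsv,(3,60,40),(25,255,255))
img=imaging.get_image("wrist"); M=img["mount"]
for v in [5,60,120,180,230]:
    xs=np.where(m[v])[0]; l,r=xs.min(),xs.max()+1
    c,vl=ray(K,M,[(l,v),(r,v)])
    # depth such that width = 26 in tool y
    k=26/abs(vl[1,1]-vl[0,1]); P=c+k*vl; print(v,l,r,"tool x,z,ymid",P[:,0].mean().round(1),P[:,2].mean().round(1),P[:,1].mean().round(1))
for nm,uv in dict(wFL=(189,175),wFR=(335,175),wNL=(192,243),wNR=(333,243),slotL=(235.5,60),slotL2=(239,100)).items():
    p=toplane(K,T,[uv],O+18*F[2],F[2])[0]-O; print(nm,(F@p).round(1))
p=toplane(K,T,[(239,130)],O+8*F[2],F[2])[0]-O; print("ball",(F@p).round(1))
cv2.imwrite("pics/w5z.png",cv2.resize(cv2.convertScaleAbs(f,alpha=1.6,beta=10)[0:270,150:370],None,fx=3,fy=2.2,interpolation=cv2.INTER_CUBIC))
```

```text
pos [528.4 135.2 199.3] rot [149.83  -0.86 101.32] j [  6.7 -13.1 106.7   3.7  56.5  -5.6] F [-0.1  0.1 -4. ] M [0.03 0.56 0.04] w 24.8 t 14.8167
tilt 30.18 heading 12.79 toolx elev 0.86 toolx yaw 101.32
5 246 324 tool x,z,ymid 103.8 4.7 1.1
60 248 322 tool x,z,ymid 87.1 6.2 1.1
120 249 319 tool x,z,ymid 66.8 7.3 0.9
180 250 317 tool x,z,ymid 44.3 6.7 0.7
230 250 315 tool x,z,ymid 24.3 5.2 0.4
wFL [-48.1  31.4  18. ]
wFR [54.2 30.3 18. ]
wNL [-50.1 -19.3  18. ]
wNR [ 54.4 -20.5  18. ]
slotL [-12.1 105.4  18. ]
slotL2 [-10.9  81.   18. ]
ball [-13.   61.5   8. ]
```

View pics/w5z.png

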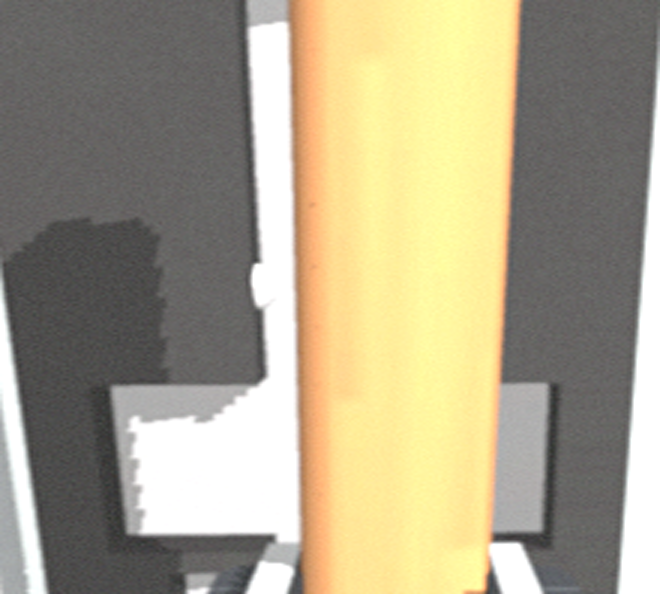

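Run:
```python
from h import *
O=np.array([576.4,144.2,82.]);F=trayframe(11.5)
f,K,T=cam("wrist"); st()
z=lambda p:(150+p[0]/3,p[1]/2.2)
for nm,uv,h in [("well far edge",(200,384),18),("well far edge R",(525,383),18),("floorL near",(127,533),0),("floorR near",(545,533),0),("floorL",(118,440),0),("floorR",(548,440),0),("slotfloor",(249,40),0),("slotfloor",(266,370),0),("slotfloor",(257,180),0)]:
    p=toplane(K,T,[z(uv)],O+h*F[2],F[2])[0]-O; print(nm,(F@p).round(1))
cv2.imwrite("pics/w6.png",f)
```

```text
pos [528.  135.2 198.5] rot [149.94  -0.86 101.32] j [  6.7 -13.1 106.7   3.7  56.5  -5.6] F [ 0.3 -0.1 -3.9] M [-0.04  0.57  0.  ] w 24.8 t 14.9167
tilt 30.07 heading 12.81 toolx elev 0.86 toolx yaw 101.32
well far edge [-28.7  31.5  18. ]
well far edge R [47.1 31.1 18. ]
floorL near [-55.  -25.6  -0. ]
floorR near [ 56.3 -26.7   0. ]
floorL [-54.5   9.1  -0. ]
floorR [56.  8.  0.]
slotfloor [-14.9 134.4   0. ]
slotfloor [-15.4  33.3   0. ]
slotfloor [-14.9  94.2   0. ]
```

```bash
python3 -c "
from h import *
goto(30,O=(576.7,145.1,82.2),a=11.1)
"
```

```text
pos [528.  135.2 198.5] rot [149.94  -0.86 101.32] j [  6.7 -13.1 106.7   3.7  56.5  -5.6] F [ 0.3 -0.1 -3.9] M [-0.04  0.57  0.  ] w 24.8 t 14.9167
tilt 30.07 heading 12.81 toolx elev 0.86 toolx yaw 101.32
need tool shift mm [ -0.7 -15.2  67.7] 69.4
TCP in tray frame (x,y,under) [15.1 -0.3 97.7]
axes of tool in tray frame: x [0.004 1.    0.015] z [ 0.001  0.015 -1.   ]
```

Emit:
move_arm(motion="-1 -0.0007 -0.003 0.01 -0.006;-1 0 -0.003 0.015 -0.006;-1 0 -0.003 0.015 0;-1 0 -0.003 0.015 0;-1 0 -0.003 0.01 0;-1 0 0 0.003 0;-1 0 0 0 0;-1 0 0 0 0")

```text
clock: 15.58
eef_pos: [547.2, 139.4, 130.0]
tool_rot: [150.1, -0.5, 101.9]
force: [0.8, 0.7, -3.6]
gripper_width: 24.9
```

```bash
python3 -c "
from h import *
goto(21,O=(576.7,145.1,82.2),a=11.1)
f,K,T=cam('wrist'); cv2.imwrite('pics/w7.png',f)
f,K,T=cam('side'); cv2.imwrite('pics/s7.png',f[180:420,60:380].repeat(2,0).repeat(2,1))
goto(21,O=(576.7,145.1,82.2),a=11.1)
"
```

```text
pos [547.2 139.4 130. ] rot [150.1   -0.53 101.92] j [  7.   -6.9 109.6   4.   47.6  -6.7] F [ 0.8  0.7 -3.6] M [-0.    0.59 -0.01] w 24.9 t 15.5833
tilt 29.9 heading 12.84 toolx elev 0.53 toolx yaw 101.92
need tool shift mm [-0.2  2.1  7.6] 7.9
TCP in tray frame (x,y,under) [-2.1  0.  28.6]
axes of tool in tray frame: x [-0.008  1.     0.015] z [-0.002  0.015 -1.   ]
pos [547.5 139.4 131.1] rot [150.    -0.52 101.92] j [  7.   -7.  109.6   4.   47.6  -6.7] F [-0.1  0.4 -3.8] M [0.   0.61 0.04] w 24.8 t 15.6833
tilt 30.01 heading 12.82 toolx elev 0.52 toolx yaw 101.92
need tool shift mm [-0.2  1.3  8.4] 8.5
TCP in tray frame (x,y,under) [-1.3  0.  29.4]
axes of tool in tray frame: x [-0.008  1.     0.015] z [-0.     0.015 -1.   ]
```

View pics/w7.png

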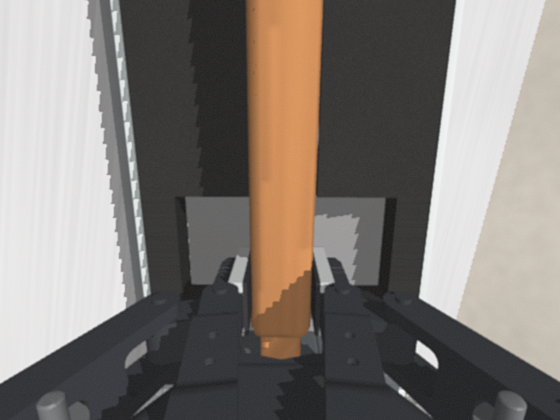

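View pics/s7.png

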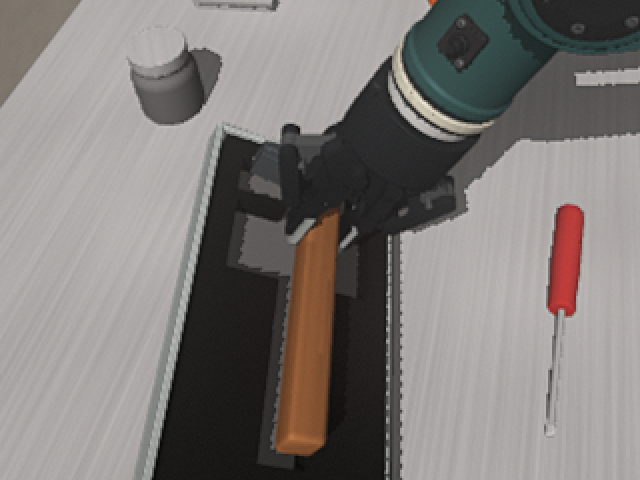

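Run:
```python
from h import *
O=np.array([576.7,145.1,82.2]);F=trayframe(11.1)
f,K,T=cam("wrist")
g=cv2.cvtColor(f,cv2.COLOR_BGR2GRAY)
for v in (220,250,270):
    row=g[v].astype(float); e=np.abs(np.convolve(row,[1,1,0,-1,-1],'same')); 
    l=175+e[175:200].argmax(); r=370+e[370:395].argmax()
    P=toplane(K,T,[(l,v),(r,v)],O,F[2])-O; print(v,l,r,(P@F.T).round(1))
col=g[180:215,225].astype(float); v=181+np.abs(np.diff(col)).argmax()
col=g[180:215,340].astype(float); v2=181+np.abs(np.diff(col)).argmax()
P=toplane(K,T,[(225,v),(340,v2)],O+18*F[2],F[2])-O; print("far",v,v2,(P@F.T).round(1))
goto(21,O,11.1)
```

```text
220 185 381 [[-55.9  12.3  -0. ]
 [ 54.8  13.2   0. ]]
250 188 378 [[-55.3  -5.8   0. ]
 [ 54.6  -4.9  -0. ]]
270 188 377 [[-56.1 -18.4   0. ]
 [ 55.1 -17.5  -0. ]]
far 196 197 [[-29.7  30.4  18. ]
 [ 27.6  30.4  18. ]]
pos [547.4 139.4 131.1] rot [150.    -0.52 101.92] j [  7.   -7.  109.6   4.   47.6  -6.7] F [-0.1 -0.4 -3.1] M [-0.01  0.59  0.03] w 24.8 t 15.7333
tilt 30.01 heading 12.82 toolx elev 0.52 toolx yaw 101.92
need tool shift mm [-0.2  1.4  8.4] 8.6
TCP in tray frame (x,y,under) [-1.4  0.  29.4]
axes of tool in tray frame: x [-0.008  1.     0.015] z [-0.     0.015 -1.   ]
```

Emit:
move_arm(motion="-1 0 0.0008 0.003 0;-1 0 0 0.003 0;-1 0 0 0.003 0;-1 0 0 0 0;-1 0 0 0 0")

```text
clock: 16.15
eef_pos: [551.5, 140.4, 121.6]
tool_rot: [150.2, -0.5, 101.9]
force: [-0.3, 0.4, -3.5]
gripper_width: 24.5
```

Emit:
move_arm(motion="-1 0 0 0.0015 0;-1 0 0 0.0015 0;-1 0 0 0 0;-1 0 0 0 0")

```text
clock: 16.48
eef_pos: [553.1, 140.8, 119.4]
tool_rot: [150.2, -0.5, 101.9]
force: [0.5, 0.1, -4.7]
gripper_width: 24.9
```

```bash
python3 -c "
from h import *
goto(10,O=(576.7,145.1,82.2),a=11.1)
"
```

```text
pos [553.1 140.8 119.4] rot [150.16  -0.54 101.92] j [  7.1  -5.4 109.6   4.   46.2  -6.7] F [ 0.5  0.1 -4.7] M [-0.02  0.62  0.02] w 24.9 t 16.4833
tilt 29.84 heading 12.85 toolx elev 0.54 toolx yaw 101.92
need tool shift mm [-0.4  2.2  6.3] 6.7
TCP in tray frame (x,y,under) [-2.2  0.3 16.4]
axes of tool in tray frame: x [-0.008  1.     0.015] z [-0.003  0.015 -1.   ]
```

Emit:
move_arm(motion="-1 0 0.0015 0.0005 0;-1 0 0 0.001 0;-1 0 0 0.001 0;-1 0 0 0 0")

```text
clock: 16.82
eef_pos: [555.7, 141.3, 117.9]
tool_rot: [150.2, -0.5, 101.9]
force: [-0.0, 0.6, -3.7]
gripper_width: 24.7
```

```bash
python3 -c "
from h import *
goto(10,O=(576.7,145.1,82.2),a=11.1)
"
```

```text
pos [555.7 141.3 117.9] rot [150.16  -0.54 101.91] j [  7.1  -4.9 109.3   4.   45.9  -6.7] F [-0.   0.6 -3.7] M [ 0.02  0.62 -0.03] w 24.7 t 16.8167
tilt 29.84 heading 12.85 toolx elev 0.54 toolx yaw 101.91
need tool shift mm [-0.4  0.6  3.8] 3.9
TCP in tray frame (x,y,under) [-0.6  0.3 13.8]
axes of tool in tray frame: x [-0.008  1.     0.015] z [-0.003  0.015 -1.   ]
```

Emit:
move_arm(motion="-1 -0.0003 0.0004 0.001 0;-1 0 0 0.001 0;-1 0 0 0.001 0;-1 0 0 0 0")

```text
clock: 17.15
eef_pos: [557.4, 141.4, 115.6]
tool_rot: [150.2, -0.5, 101.9]
force: [-2.4, -1.0, -2.6]
gripper_width: 24.7
```

```bash
python3 -c "
from h import *
goto(5,O=(576.7,145.1,82.2),a=11.1)
"
```

```text
pos [557.4 141.4 115.6] rot [150.17  -0.54 101.92] j [  7.1  -4.5 109.3   4.   45.6  -6.7] F [-2.4 -1.  -2.6] M [0.08 0.79 0.13] w 24.7 t 17.15
tilt 29.83 heading 12.87 toolx elev 0.54 toolx yaw 101.92
need tool shift mm [-0.2  0.3  6. ] 6.0
TCP in tray frame (x,y,under) [-0.3  0.1 11. ]
axes of tool in tray frame: x [-0.008  1.     0.015] z [-0.003  0.015 -1.   ]
```

Emit:
move_arm(motion="-1 0 0 0.001 0;-1 0 0 0.001 0;-1 0 0 0.001 0;-1 0 0 0 0")

```text
clock: 17.48
eef_pos: [559.0, 141.9, 113.0]
tool_rot: [150.2, -0.6, 101.9]
force: [-2.7, 0.3, -3.6]
gripper_width: 24.8
```

```bash
python3 -c "
from h import *
goto(5,O=(576.7,145.1,82.2),a=11.1)
"
```

```text
pos [559.  141.9 113. ] rot [150.15  -0.55 101.92] j [  7.1  -4.2 109.3   4.   45.2  -6.7] F [-2.7  0.3 -3.6] M [0.11 0.75 0.18] w 24.8 t 17.4833
tilt 29.85 heading 12.88 toolx elev 0.55 toolx yaw 101.92
need tool shift mm [-0.3  0.2  2.9] 2.9
TCP in tray frame (x,y,under) [-0.2  0.3  7.9]
axes of tool in tray frame: x [-0.008  1.     0.015] z [-0.003  0.015 -1.   ]
```

Emit:
move_arm(motion="-1 0 0 0.001 0;-1 0 0 0.001 0;-1 0 0 0.001 0;-1 0 0 0.001 0;-1 0 0 0 0")

```text
clock: 17.9
eef_pos: [560.9, 142.2, 109.1]
tool_rot: [150.2, -0.5, 101.9]
force: [-0.0, 0.1, -4.9]
gripper_width: 24.8
```

```bash
python3 -c "
from h import *
goto(0,O=(576.7,145.1,82.2),a=11.1)
f,K,T=cam('wrist'); cv2.imwrite('pics/w8.png',f)
f,K,T=cam('side'); cv2.imwrite('pics/s8.png',f[180:420,60:380].repeat(2,0).repeat(2,1))
"
```

```text
pos [560.9 142.2 109.1] rot [150.18  -0.54 101.91] j [  7.1  -3.6 109.2   4.   44.7  -6.8] F [-0.   0.1 -4.9] M [ 0.04  0.64 -0.03] w 24.8 t 17.9
tilt 29.83 heading 12.85 toolx elev 0.54 toolx yaw 101.91
need tool shift mm [-0.2  0.5  3.5] 3.5
TCP in tray frame (x,y,under) [-0.5  0.2  3.5]
axes of tool in tray frame: x [-0.008  1.     0.015] z [-0.003  0.015 -1.   ]
```

View pics/s8.png

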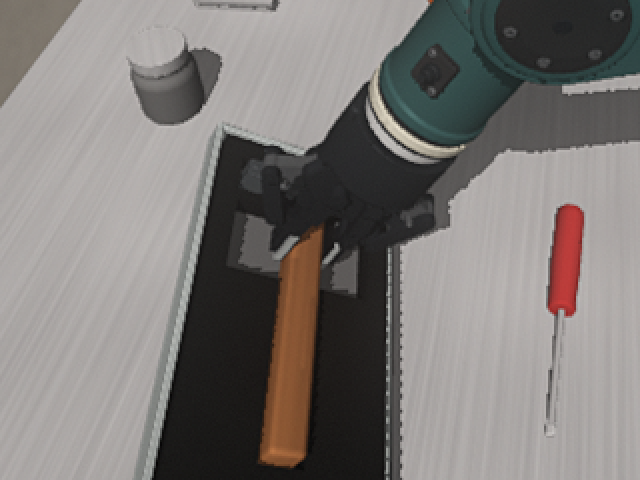

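The handle is in the slot, and the force rose and then fell away as it passed the catch. I'll carry on down to the floor.

Emit:
move_arm(motion="-1 0 0.0003 0.001 0;-1 0 0 0.001 0;-1 0 0 0.001 0;-1 0 0 0 0")

```text
clock: 18.33
eef_pos: [562.5, 142.6, 106.7]
tool_rot: [150.2, -0.5, 101.9]
force: [-0.9, 0.6, -3.7]
gripper_width: 25.2
```

```bash
python3 -c "
from h import *
goto(0,O=(576.7,145.1,82.2),a=11.1)
"
```

```text
pos [562.5 142.6 106.7] rot [150.18  -0.53 101.92] j [  7.2  -3.2 109.2   4.   44.4  -6.8] F [-0.9  0.6 -3.7] M [-0.08  0.61  0.01] w 25.2 t 18.3333
tilt 29.82 heading 12.85 toolx elev 0.53 toolx yaw 101.92
need tool shift mm [-0.3  0.2  0.6] 0.7
TCP in tray frame (x,y,under) [-0.2  0.2  0.6]
axes of tool in tray frame: x [-0.008  1.     0.015] z [-0.003  0.015 -1.   ]
```

Emit:
move_arm(motion="-1 0 0 0.001 0;-1 0 0 0.001 0;-1 0 0 0.0005 0;-1 0 0 0 0")

```text
clock: 18.67
eef_pos: [563.0, 142.8, 106.2]
tool_rot: [150.2, -0.5, 101.9]
force: [-13.0, -2.5, 7.9]
gripper_width: 24.8
```

```bash
python3 -c "
from h import *
goto(0,O=(576.7,145.1,82.2),a=11.1)
"
```

```text
pos [563.  142.8 106.2] rot [150.24  -0.53 101.93] j [  7.2  -3.1 109.1   4.   44.4  -6.7] F [-13.   -2.5   7.9] M [-0.56  1.67 -0.37] w 24.8 t 18.6667
tilt 29.77 heading 12.85 toolx elev 0.53 toolx yaw 101.93
need tool shift mm [-0.4  0.  -0.1] 0.4
TCP in tray frame (x,y,under) [-0.1  0.4 -0.1]
axes of tool in tray frame: x [-0.008  1.     0.015] z [-0.004  0.015 -1.   ]
```

Firm stop at the expected floor height, 16 N. I'll open partway so the fingers stay inside the wells, then back off and look.

Emit:
move_arm(motion="-0.1 0 0 0 0;-0.1 0 0 0 0;-0.1 0 0 0 0;-0.1 0 0 0 0;-0.1 0 0 0 0;-0.1 0 0 0 0")

```text
clock: 19.17
eef_pos: [564.3, 142.9, 105.3]
tool_rot: [150.1, -0.5, 101.9]
force: [0.1, -0.2, -0.1]
gripper_width: 38.4
```

Emit:
move_arm(motion="-0.1 0 0 -0.01 0;-0.1 0 0 -0.02 0;-0.1 0 0 -0.03 0;-0.1 0 0 -0.03 0;-0.1 0 0 -0.03 0;-0.1 0 0 0 0;-0.1 0 0 0 0;-0.1 0 0 0 0")

```text
clock: 19.83
eef_pos: [505.3, 129.5, 209.0]
tool_rot: [150.1, -0.5, 101.9]
force: [-0.9, 0.6, -0.4]
gripper_width: 38.4
```

```bash
python3 -c "
from h import *
goto(120,O=(576.7,145.1,82.2),a=11.1)
f,K,T=cam('wrist'); cv2.imwrite('pics/w9.png',f); np.savez('w9.npz',f=f,K=K,T=T)
f,K,T=cam('side'); cv2.imwrite('pics/s9.png',f[180:420,60:380].repeat(2,0).repeat(2,1))
"
```

```text
pos [505.3 129.5 209. ] rot [150.15  -0.54 101.91] j [  6.2 -16.7 108.2   3.8  58.9  -6.6] F [-0.9  0.6 -0.4] M [-0.07  0.26  0.02] w 38.4 t 19.8333
tilt 29.86 heading 12.85 toolx elev 0.54 toolx yaw 101.91
need tool shift mm [ 1.6 -0.1 -1.4] 2.1
TCP in tray frame (x,y,under) [ 1.000e-01 -1.600e+00  1.186e+02]
axes of tool in tray frame: x [-0.008  1.     0.015] z [-0.003  0.015 -1.   ]
```

View pics/s9.png

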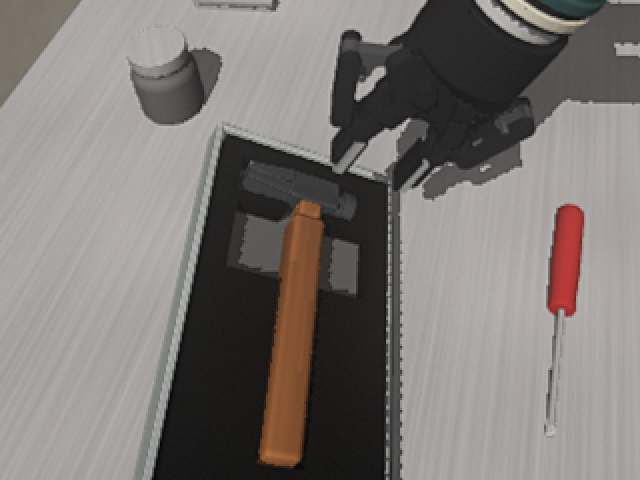

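View pics/w9.png

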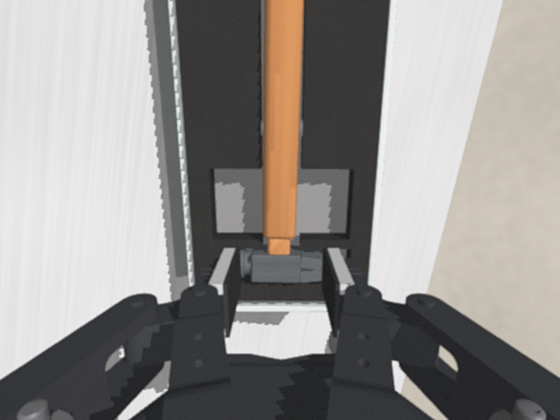

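It looks seated. To make sure, I'll feel the handle's height beside the catch with closed fingertips and give it a gentle press. Home means contact at a TCP height of about 51 mm over the floor.

Emit:
move_arm(motion="-1 0.03 0 0 0;-1 0.0315 0 0 0;-1 0 0 0.02 0;-1 0 0 0.025 0;-1 0 0 0.025 0;-1 0 0 0.01 0;-1 0 0 0.005 0;-1 0 0 0 0;-1 0 0 0 0;-1 0 0 0 0")

```text
clock: 20.77
eef_pos: [534.7, 199.1, 137.5]
tool_rot: [150.0, -0.5, 101.9]
force: [0.4, -0.3, -0.2]
gripper_width: 0.1
```

```bash
python3 -c "
from h import *
goto(0,O=(576.7,145.1,82.2),a=11.1,off=0)
f,K,T=cam('side'); cv2.imwrite('pics/s10.png',f[180:420,60:380].repeat(2,0).repeat(2,1))
"
```

```text
pos [534.7 199.1 137.5] rot [150.01  -0.55 101.9 ] j [ 15.4  -6.3 108.2  -1.7  48.1   4.5] F [ 0.4 -0.3 -0.2] M [-0.08  0.21  0.01] w 0.1 t 20.7667
tilt 29.99 heading 12.85 toolx elev 0.55 toolx yaw 101.9
need tool shift mm [-62.1  -1.4  62.3] 88.0
TCP in tray frame (x,y,under) [ 1.  61.1 63.3]
axes of tool in tray frame: x [-0.007  1.     0.015] z [-0.     0.015 -1.   ]
```

View pics/s10.png

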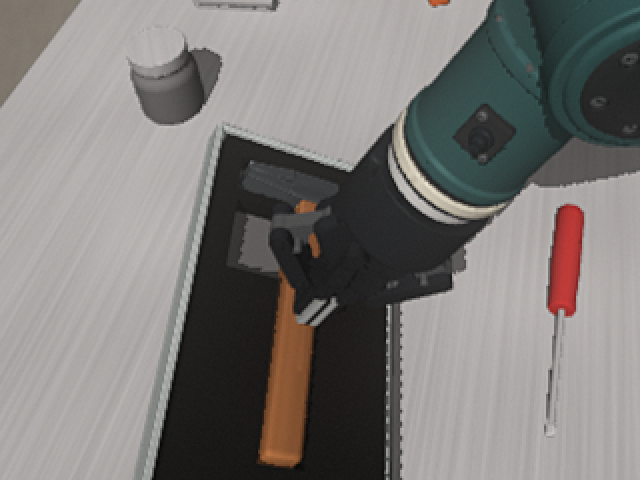

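Closed tips are over the handle at the catch, 63.3 mm up. I'll approach slowly.

Emit:
move_arm(motion="-1 0 0 0.003 0;-1 0 0 0.003 0;-1 0 0 0.002 0;-1 0 0 0.001 0;-1 0 0 0 0;-1 0 0 0 0")

```text
clock: 21.32
eef_pos: [538.5, 200.1, 127.9]
tool_rot: [150.2, -0.5, 101.9]
force: [-0.3, 0.6, 0.4]
gripper_width: -0.2
```

Emit:
move_arm(motion="-1 0 0 0.001 0;-1 0 0 0.001 0;-1 0 0 0.001 0;-1 0 0 0 0")

```text
clock: 21.65
eef_pos: [539.8, 200.5, 126.3]
tool_rot: [150.2, -0.5, 101.9]
force: [-5.9, -1.3, 5.8]
gripper_width: 0.0
```

```bash
python3 -c "
from h import *
goto(0,O=(576.7,145.1,82.2),a=11.1,off=0)
"
```

```text
pos [539.8 200.5 126.3] rot [150.16  -0.53 101.92] j [ 15.4  -4.9 108.3  -1.7  46.8   4.5] F [-5.9 -1.3  5.8] M [-0.16  0.67 -0.03] w 0.0 t 21.65
tilt 29.84 heading 12.85 toolx elev 0.53 toolx yaw 101.92
need tool shift mm [-62.2  -0.3  50.1] 79.9
TCP in tray frame (x,y,under) [-0.1 61.5 51. ]
axes of tool in tray frame: x [-0.008  1.     0.015] z [-0.003  0.015 -1.   ]
```

Emit:
move_arm(motion="-1 0 0 0.001 0;-1 0 0 0.001 0;-1 0 0 0 0;-1 0 0 0 0")

```text
clock: 21.98
eef_pos: [540.0, 200.6, 126.3]
tool_rot: [150.2, -0.5, 101.9]
force: [-17.8, -5.2, 16.9]
gripper_width: 0.0
```

```bash
python3 -c "
from h import *
goto(0,O=(576.7,145.1,82.2),a=11.1,off=0)
"
```

```text
pos [540.  200.6 126.3] rot [150.2   -0.51 101.94] j [ 15.4  -4.9 108.2  -1.8  46.9   4.5] F [-17.8  -5.2  16.9] M [-0.52  1.55 -0.09] w 0.0 t 21.9833
tilt 29.81 heading 12.83 toolx elev 0.51 toolx yaw 101.94
need tool shift mm [-62.3  -0.4  49.9] 79.8
TCP in tray frame (x,y,under) [ 0.1 61.5 50.9]
axes of tool in tray frame: x [-0.008  1.     0.015] z [-0.004  0.015 -1.   ]
```

At 25 N it doesn't give at all, so it is home at the right height. I'll retreat and take a last look.

Emit:
move_arm(motion="-1 0 0 -0.005 0;-1 0 0 -0.02 0;-1 0 0 -0.035 0;-1 0 0 -0.035 0;-1 0 0 -0.035 0;-1 0 0 -0.035 0;-1 0.03 0 -0.02 0;-1 0.03 0 0 0;-1 0.03 0 0 0;-1 0 0 0 0;-1 0 0 0 0;-1 0 0 0 0")

```text
clock: 22.98
eef_pos: [432.5, 268.1, 284.5]
tool_rot: [150.2, -0.5, 101.9]
force: [0.9, -0.1, -0.6]
gripper_width: 0.5
```

```bash
python3 -c "
from h import *
st()
f,K,T=cam('top'); cv2.imwrite('pics/t11.png',f)
f,K,T=cam('side'); cv2.imwrite('pics/s11.png',f)
"
```

```text
pos [432.5 268.1 284.5] rot [150.19  -0.49 101.95] j [ 30.5 -18.4 100.8  -9.3  69.2  19.8] F [ 0.9 -0.1 -0.6] M [-0.04  0.26 -0.05] w 0.5 t 22.9833
tilt 29.81 heading 12.8 toolx elev 0.49 toolx yaw 101.95
```

View pics/s11.png

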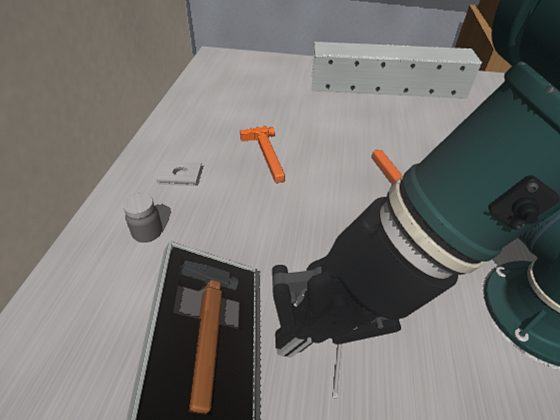

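View pics/t11.png

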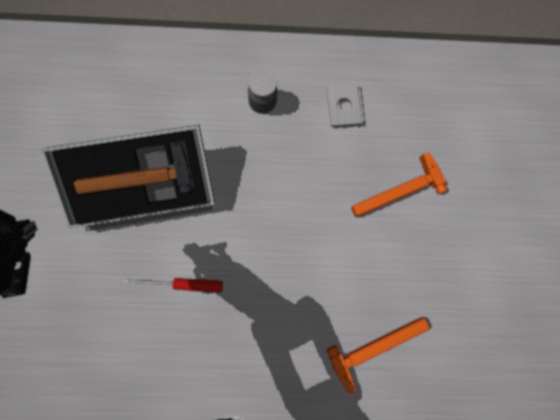

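The top view shows the hammer in its cutout: handle at (80–175,180), head at (180,165). The screwdriver (200,285), plates (345,105), jar (263,92) and both orange look-alikes are where they were. The arm is clear, so I'm handing in.

```bash
python3 -c "
from cell import order
print(order.sign_off())"
```

```text
the job is handed in; nothing more can be done
None
```

The hammer is in its cutout, pressed down to the floor, released, and the job is handed in with the arm clear, at about 23 s of the 48 s allowed. The sign-off gave no verdict.

- **What I did:** I picked up the brown-handled hammer across its grip. The moves have no tilt command, so I tilted the gripper to 30° by pushing outward at the arm's reach limit. I found the cutout's shift with the wrist camera to about 0.5 mm, then lowered the hammer in 1 to 1.5 mm steps while watching the force.
- **Is it home?** It stopped firmly at the expected floor height, at about 16 N. After letting go, I felt the top of the handle beside the catch with closed fingertips. It was at 51.0 mm, exactly the height expected when seated, and it did not give under about 25 N.
- **Bystanders:** In the last top picture the screwdriver, plates, jar and both orange look-alikes are where they were at the start.
- **What did not fully agree:** I never recorded the 6 to 10 N peak of the catch. At the moments I read it, the force was only 2 to 3 N and then dropped to nothing, so the snap is judged from the final height and the firm stop. My first estimate of the tray from the top camera alone was about 6 to 12 mm off in height, so I used the wrist camera's instead.

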